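Load the analyser's reagent tray

TASK

Get the reagent tray ready for the analyser: gather the four scattered bottles (the slim vial and the three labelled reagent bottles) and stand each one upright, right down on the floor of the adapter well made for its diameter. Never tip a bottle over, and leave the two wide-lidded specimen cups standing where they are; they do not belong in the tray.

Things in the scene. Friction and masses are not known exactly. Their poses are not given: they have to be found in the camera images.
- dropper_vial: Smallest bottle: slim plain white vial with a tall cap, 28 mm diameter, 62 mm tall overall, no label. Loose, standing upright. Origin: centre of its underside; z up, its axis. Screw cap fixed on, 23 mm high at the very top, 24 mm in diameter: grip it there from above. 50 g.
- bottle_36: Small white reagent bottle with a label round it and a cap narrower than the body, 36 mm diameter, 62 mm tall overall. Loose, standing upright. Origin: centre of its underside; z up, its axis. Screw cap fixed on, 23 mm high at the very top, 27 mm in diameter: grip it there from above. 70 g.
- bottle_48: Medium white labelled reagent bottle with a cap narrower than the body, 48 mm diameter, 78 mm tall overall. Loose, standing upright. Origin: centre of its underside; z up, its axis. Screw cap fixed on, 23 mm high at the very top, 33 mm in diameter: grip it there from above. 160 g.
- bottle_62: Largest white labelled reagent bottle with a cap narrower than the body, 62 mm diameter, 118 mm tall overall. Loose, standing upright. Origin: centre of its underside; z up, its axis. Screw cap fixed on, 23 mm high at the very top, 41 mm in diameter: grip it there from above. 400 g.
- cup_large: Specimen cup: labelled tapered pot with a broad flat lid wider than the pot, 64 mm diameter at the lid, 66 mm tall. Look-alike that does not belong in the tray: leave it standing where it is. Loose. Origin: centre of its underside; z up.
- cup_small: Specimen cup: labelled tapered pot with a broad flat lid wider than the pot, 58 mm diameter at the lid, 66 mm tall. Look-alike that does not belong in the tray: leave it standing where it is. Loose. Origin: centre of its underside; z up.
- adapter_28: White adapter block, 84 x 84 x 44 mm high, fixed in a bay of the grey 2 x 2 tray (90 mm pitch, rim and grips lower than the blocks). Round well on its middle, 35 mm diameter, 20 mm deep, open on top, for the 28 mm vial. Origin: centre of its underside, 4 mm over the worktop; z up; well floor 24 mm, top 44 mm above it. Which block is in which bay varies.
- adapter_36: White adapter block, 84 x 84 x 44 mm high, fixed in a bay of the grey 2 x 2 tray (90 mm pitch, rim and grips lower than the blocks). Round well on its middle, 43.5 mm diameter, 22 mm deep, open on top, for the 36 mm bottle. Origin: centre of its underside, 4 mm over the worktop; z up; well floor 22 mm, top 44 mm above it. Which block is in which bay varies.
- adapter_48: White adapter block, 84 x 84 x 44 mm high, fixed in a bay of the grey 2 x 2 tray (90 mm pitch, rim and grips lower than the blocks). Round well on its middle, 55 mm diameter, 32 mm deep, open on top, for the 48 mm bottle. Origin: centre of its underside, 4 mm over the worktop; z up; well floor 12 mm, top 44 mm above it. Which block is in which bay varies.
- adapter_62: White adapter block, 84 x 84 x 44 mm high, fixed in a bay of the grey 2 x 2 tray (90 mm pitch, rim and grips lower than the blocks). Round well on its middle, 70 mm diameter, 38 mm deep, open on top, for the 62 mm bottle. Origin: centre of its underside, 4 mm over the worktop; z up; well floor 6 mm, top 44 mm above it. Which block is in which bay varies.
Mind the look-alikes: they are no part of the job. What is shaped like the bottle_36 but blue or green is not meant.

How it is judged:
By the outcome, as a careful person would: the job done as asked, in the order asked, and still so for the second after the job is handed in, with the robot touching nothing.
It also fails if it takes over 109 s, if anything falls off the work surface, if the arm or the gripper's body presses on something with over 40 N, if the wrist force passes 120 N, or if a joint passes its speed limit or range.

ROBOT

A 6-joint arm with a two-finger parallel gripper is mounted at the origin on a cart in front of the work surface, level with it; the furniture and walls round the work are solid. World frame = base frame: x ahead of the robot, y to its left, z up, the work surface at z = 0. Lengths are in mm, angles in degrees, forces in N, time in s.
With the tool pointing down it reaches from about 350 to 850 mm from the base axis. Payload 8.1 kg.
Tool frame: the origin (TCP) lies between the finger pads; the fingertips stand 11 mm ahead of it and the grasp point (between the pads) lies 8 mm behind it; z points along the fingers, y is the line along which they close (so a half turn about z gives the same grasp; the last joint's range is limited). The gripper opens to 85 mm and grips with 20 to 120 N. Pads are 22 mm wide; open, the fingers measure 114 mm over their backs; the gripper's body (76 mm by 85 mm) begins 54 mm behind the grasp point. The pads swing forward as they close: fully open they stand 13 mm farther back than shut.
Start: joints at [-77.888, 7.471, 85.268, -0, 87.261, -4.893], TCP at [175.497, -573.765, 242.292] pointing down, gripper open.
Joint ranges: [-169.43, 169.43], [-51.17, 129.36], [1.28, 143.12], [-76.62, 256.62], [0, 156.53], [-152.29, 152.29]. Speed limits (degrees/s): [136.94, 136.94, 159.86, 180, 180, 180].

INTERFACE

Orientations are given as [roll, pitch, yaw] about the fixed x, y, z axes, in that order (R = Rz(yaw) Ry(pitch) Rx(roll)).
In Python, from bench import r, snapshot, get_calibration gives the robot as it stands.
- The arm moves only by the tool step_arm, never from a script. Its argument "rows" is a list of rows, each a list of 2 entries, a list of its own where there are three numbers: the shift along the tool's x, y, z in mm, then the turn about the tool's z in degrees. In form: [[[tx, ty, tz], yaw], ...]. A call has 1 to 12 rows; each row is the pose to reach, as a shift and turn from the pose commanded when the call began, along the tool's axes at that moment; what a row does not reach only later rows make up. A row lasts 1/10 s, in which the tool goes at most 50 mm and 8.59 degrees, less where a joint would pass 70% of its speed; a pose out of reach is approached as far as the arm can. A call with a gripper value outside its range is refused whole. "fingers" is the opening, from 0 (shut) to 1 (fully open), set as the call begins (left out, the last holds). The fingers move at their own pace and stop on an object; "squeeze" is the grip in N (left out, the last holds). Time passes only in rows, so rows that repeat a pose let the fingers close. It gives the time, the measured TCP pose, the force, the opening and the grip force at its end, in the units of the state.
- r.sense(): the state, without advancing time (a new reading comes with each control period).
- snapshot(name): name is "scene" or "top" or "wrist"; returns the picture (420x560x3 uint8, blue, green, red); there is no depth.
- get_calibration(name): a dict with "fovy" (degrees; the focal length in pixels is half the picture's height over the tangent of half this angle, whatever the lens; pixels are square), "cx", "cy" (the principal point, pixels), "dist" ([k1, k2, p1, p2, k3] as OpenCV has them; the pictures are not rectified), "eye" and "orientation" of the camera in the world. Camera axes: x right, y up, looking along -z (the intrinsics and any distortion apply to the point x, -y, -z); pixel columns grow to the right and rows downward; lengths in mm; the calibration is good to about 2 mm. A picture is of the moment at which its call begins: read the wrist's pose just before it. get_calibration takes no time and is no camera call; for the wrist camera it gives the pose at the moment of the call.
- r.hand_in(): hands the job in; it is judged then, once.
The state is a dict: "time": time; "joint_pos": joint angles; "qd": joint speeds; "joint_efforts": joint torques, N m; "tool_pos": TCP position; "tcp_rot": TCP orientation; "ft_force": force on the tool from outside, world axes, zero at the start; "wrist_torque": the same for the moment, N m; "finger_gap": finger opening in mm; "grip_force": force on a finger pad.
Only numpy, scipy, OpenCV 4.12 (cv2) and the standard library are available. Lean on these libraries where they do the work, as an engineer would, in place of code of your own. Each camera call takes 0.05 s, during which the arm holds its last target. There are 200 camera calls.

## Working session

There is one attempt and no reset: what is moved stays moved. The work goes in short steps, Python scripts to look and compute and a tool call to move; the robot and the scene stay as the last step left them, time stands still between calls to the robot, and variables do not carry over. Pictures are saved under pics/ and viewed, at most 14 in all, crops included, and the job is handed in when it is done.

Besides the shell and the picture viewer there is one more tool, called after ">>>" by a JSON object that holds its "fn" and its "kwargs", one argument or row to a line. step_arm: Moves the arm, as the interface text tells. Its arguments: {"type":"object","properties":{"rows":{"type":"array"},"fingers":{"type":"number"},"squeeze":{"type":"number"}},"required":["rows"]}

```bash
mkdir -p pics; ls; cat > h.py <<'E'
import numpy as np, cv2
from scipy.spatial.transform import Rotation as R
from bench import r, snapshot, get_calibration
def K(c):
    f=210/np.tan(np.radians(c['fovy']/2)); return np.array([[f,0,c['cx']],[0,f,c['cy']],[0,0,1.]])
def rot(c):
    o=np.array(c['orientation'],float)
    return o if o.shape==(3,3) else R.from_euler('xyz',o,degrees=True).as_matrix()
def ray(c,uv):
    p=cv2.undistortPoints(np.array(uv,float).reshape(-1,1,2),K(c),np.array(c['dist'],float)).reshape(-1,2)
    d=np.c_[p[:,0],-p[:,1],-np.ones(len(p))]
    return d@rot(c).T
def plane(c,uv,z):
    d=ray(c,uv); e=np.array(c['eye']); return e+d*((z-e[2])/d[:,2])[:,None]
def proj(c,X):
    q=(np.atleast_2d(X)-np.array(c['eye']))@rot(c); q=q*[1,-1,-1]
    return cv2.projectPoints(q,np.zeros(3),np.zeros(3),K(c),np.array(c['dist'],float))[0].reshape(-1,2)
E
python3 - <<'E'
from h import *
print(r.sense())
for n in('top','scene','wrist'):
    c=get_calibration(n);print(n,c);cv2.imwrite(f'pics/{n}0.png',snapshot(n))
E
```

```text
pics
{'time': 0.0, 'joint_pos': array([-7.78870834e+01,  7.51614369e+00,  8.53293123e+01, -1.46416361e-03,
        8.72633116e+01, -4.89318560e+00]), 'qd': array([ 0.13633163, -0.06514951, -0.05063166, -0.00853622, -0.0290676 ,
       -0.07054657]), 'joint_efforts': array([-1.82345084e-03, -5.69400537e+01, -5.00556993e+01, -4.48512310e-04,
        1.46819896e-02,  1.19047615e-05]), 'tool_pos': array([ 175.38145214, -573.22895408,  241.23332253]), 'tcp_rot': array([-1.79891504e+02, -7.82066222e-03,  1.70061661e+01]), 'ft_force': array([-0.63062052, -0.07863902,  0.73373315]), 'wrist_torque': array([-0.04709151, -0.00572527,  0.00668664]), 'grip_force': 0.0, 'finger_gap': 85.28929536778948}
top {'fovy': 50.07027963172868, 'cx': 276.8965568949462, 'cy': 207.91267120615558, 'dist': array([-0.08291377,  0.        ,  0.        ,  0.        ,  0.        ]), 'eye': array([ 373.2136172 , -166.18936268, 1126.87426675]), 'orientation': array([ 5.77246681e+00, -3.13120539e-02, -9.06659740e+01])}
scene {'fovy': 43.296417867944065, 'cx': 287.0785745401798, 'cy': 199.94443639735292, 'dist': array([-0.08740619,  0.        ,  0.        ,  0.        ,  0.        ]), 'eye': array([-275.99237329, -775.37647455,  595.33453593]), 'orientation': array([ 61.13847121,  -0.86772256, -50.68207333])}
wrist {'fovy': 58.91628813490108, 'cx': 284.08906197141346, 'cy': 215.33841999949652, 'dist': array([-0.05022631,  0.        ,  0.        ,  0.        ,  0.        ]), 'eye': array([ 244.42580176, -552.43943113,  372.96891423]), 'orientation': array([-1.64567934e+01,  4.00786414e-02, -7.29582977e+01])}
```

View pics/top0.png

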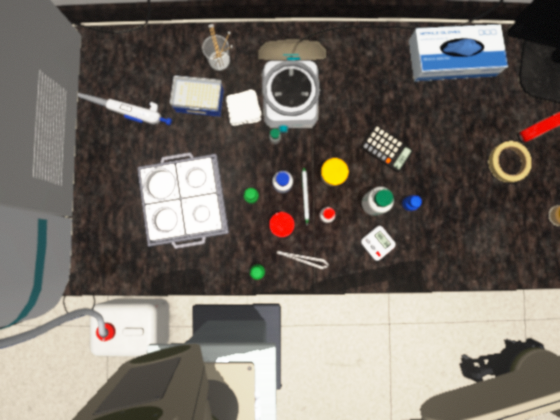

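View pics/scene0.png

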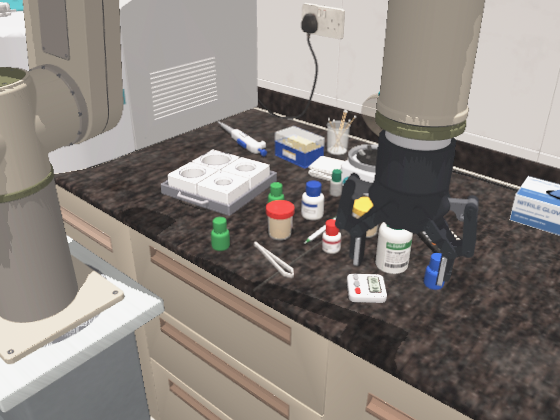

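The top view shows these candidates:
- **bottle_62:** white body with green cap at (380,200).
- **bottle_48:** white with blue cap at (283,181).
- **bottle_36:** white with red cap at (328,214). The look-alikes are all-blue (413,203) and all-green (251,195) and (257,271).
- **dropper_vial:** teal-capped item at (277,133).
- **Cups to leave alone:** yellow lid (335,172) and red lid (281,224).

The tray is around (183,200). I'll check these choices in one close crop.

```bash
python3 - <<'E'
from h import *
t=cv2.imread('pics/top0.png'); s=cv2.imread('pics/scene0.png')
a=cv2.resize(t[145:250,130:235],(400,400),interpolation=cv2.INTER_CUBIC)
b=cv2.resize(t[110:215,260:365],(400,400),interpolation=cv2.INTER_CUBIC)
d=cv2.resize(s[150:250,300:500],(400,200),interpolation=cv2.INTER_CUBIC)
e=cv2.resize(s[140:215,155:305],(400,200),interpolation=cv2.INTER_CUBIC)
cv2.imwrite('pics/crop1.png',np.vstack([np.hstack([a,b]),np.hstack([d,e])]))
c=get_calibration('top')
hsv=cv2.cvtColor(t,cv2.COLOR_BGR2HSV)
# cap blobs: saturated colour within windows, centre at cap-top height
for n,(u,v),z,w in [('b62',(383,198),118,14),('b48',(283,180),78,12),('b36',(328,214),62,9),('vial',(275,133),62,9)]:
    m=np.zeros(t.shape[:2],np.uint8); m[v-w:v+w+1,u-w:u+w+1]=255
    m&=cv2.inRange(hsv,(0,100,40),(180,255,255))
    _,_,st,ce=cv2.connectedComponentsWithStats(m); i=1+np.argmax(st[1:,4])
    print(n,ce[i].round(1),st[i],plane(c,ce[i],z-8).round(1))
for n,uv in [('TL',(162,185)),('TR',(196,177)),('BL',(165,219)),('BR',(202,213)),('mid',(182,199))]:
    print(n,plane(c,uv,48).round(1))
E
```

```text
b62 [383.7 197.4] [375 190  19  16 241] [[ 497.3 -412.8  110. ]]
b48 [282.1 178.3] [276 172  13  14 144] [[ 550.8 -181.2   70. ]]
b36 [329.1 212.6] [323 207  14  12 130] [[ 469.  -293.1   54. ]]
vial [277.2 131.3] [270 125  15  14 121] [[ 669.9 -170.9   54. ]]
TL [[541.6 111.4  48. ]]
TR [[560.2  28.1  48. ]]
BL [[458.4 102.8  48. ]]
BR [[472.   12.9  48. ]]
mid [[506.7  61.8  48. ]]
```

View pics/crop1.png

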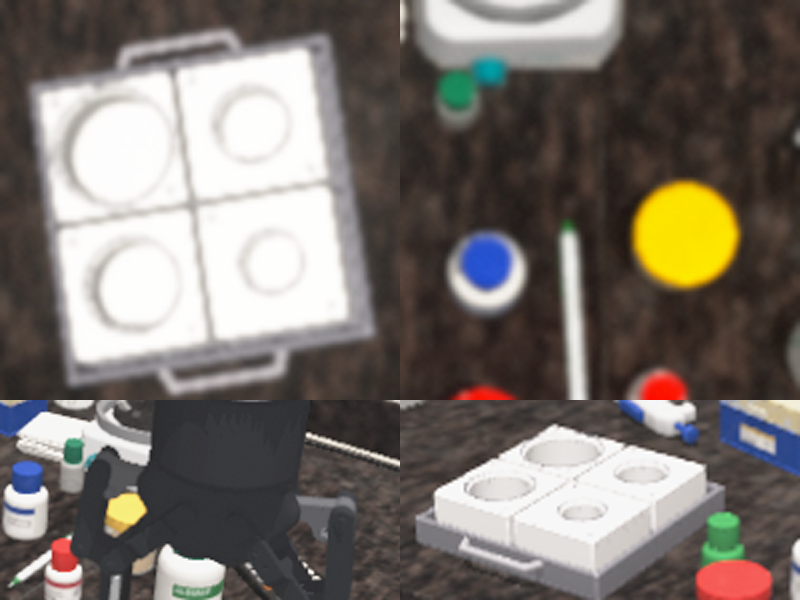

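The crop confirms the choices. The vial (slim, plain, teal cap) stands by the scale. The blue-capped bottle is the 48, the small red-capped one the 36 and the tall green-capped one the 62. Tray wells in the top view are 62 at upper left, 48 at lower left, 36 at upper right and 28 at lower right. I'll start with the vial.

```bash
cat >> h.py <<'E'
def go(x,y,z,yaw=None):
    s=r.sense(); A=R.from_euler('xyz',s['tcp_rot'],degrees=True).as_matrix()
    A=R.from_euler('xyz',[180,0,s['tcp_rot'][2]],degrees=True).as_matrix()
    d=A.T@(np.array([x,y,z])-s['tool_pos'])
    dy=0 if yaw is None else -((yaw-s['tcp_rot'][2]+180)%360-180)   # turn about tool z (down)
    print('shift',d.round(1),'turn',round(dy,1))
def capc(pic,c,n,z,lo,hi,guess,w=60):
    u,v=proj(c,[*guess,z])[0].astype(int); hsv=cv2.cvtColor(pic,cv2.COLOR_BGR2HSV)
    m=cv2.inRange(hsv,lo,hi); k=np.zeros_like(m); k[max(v-w,0):v+w,max(u-w,0):u+w]=255; m&=k
    _,_,st,ce=cv2.connectedComponentsWithStats(m); i=1+np.argmax(st[1:,4])
    print(n,'guesspx',(u,v),'blob',ce[i].round(1),st[i],plane(c,ce[i],z).round(1))
E
python3 - <<'E'
from h import *
a=np.array([[118,150],[252,123],[137,285],[272,262]])*.2625+[130,145]
c=get_calibration('top'); P=plane(c,a,48)[:,:2]; m=P.mean(0)
dx=(P[0]+P[1]-P[2]-P[3])/4; dy=(P[0]+P[2]-P[1]-P[3])/4
print(P.round(1),m,dx,dy)
go(640,-165,190,-22)
E
```

```text
[[543.2 113.9]
 [559.5  27.7]
 [456.5 100.4]
 [470.1  14.4]] [507.33253749  64.11958791] [44.03071945  6.71966799] [-7.49656077 43.06763223]
shift [ 563.7 -254.6   51.5] turn 39.0
```

>>> {"fn": "step_arm", "kwargs": {
  "rows": [
    [[564,-255,50],39],
    [[564,-255,50],39],
    [[564,-255,50],39],
    [[564,-255,50],39],
    [[564,-255,50],39],
    [[564,-255,50],39],
    [[564,-255,50],39],
    [[564,-255,50],39],
    [[564,-255,50],39],
    [[564,-255,50],39],
    [[564,-255,50],39],
    [[564,-255,50],39]
  ],
  "fingers": 0.8
}}

```text
time: 1.35
tool_pos: [618.0, -183.9, 194.3]
tcp_rot: [180.0, 0.0, -22.0]
ft_force: [0.7, -1.2, 0.1]
finger_gap: 68.5
grip_force: 0.0
```

>>> {"fn": "step_arm", "kwargs": {
  "rows": [
    [[0,0,0],0],
    [[0,0,0],0]
  ]
}}

```text
time: 1.55
tool_pos: [617.0, -184.3, 193.7]
tcp_rot: [180.0, 0.1, -21.8]
ft_force: [-0.8, 0.1, 0.3]
finger_gap: 68.0
grip_force: 0.0
```

```bash
python3 - <<'E'
from h import *
c=get_calibration('wrist');p=snapshot('wrist');s=r.sense();print(s['time'],s['tool_pos'],s['tcp_rot'],s['finger_gap'])
print(proj(c,[[669,-171,62],s['tool_pos']]))
cv2.imwrite('pics/w1.png',p)
E
```

```text
1.6 [ 616.48831379 -185.46484734  194.14378781] [ 1.79970084e+02  7.31847655e-02 -2.19404153e+01] 68.37527678073877
[[238.61645581 148.3770722 ]
 [286.83979072 296.95070535]]
```

View pics/w1.png

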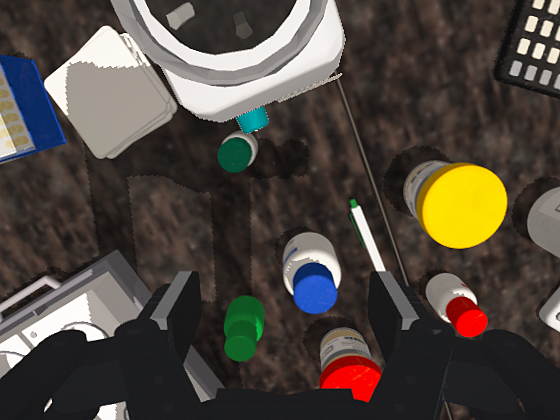

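The wrist view shows the vial cap at (235,155), with the scale's teal knob behind it at (253,118). The finger line (image horizontal) clears the knob. The blue cap is at (316,288) and the red one at (467,315).

```bash
python3 - <<'E'
from h import *
c=get_calibration('wrist');p=cv2.imread('pics/w1.png');t=cv2.imread('pics/top0.png');ct=get_calibration('top')
capc(p,c,'vial',58,(70,100,30),(88,255,200),(669,-171),45)
capc(p,c,'b48',74,(105,120,60),(125,255,255),(550,-181),50)
capc(p,c,'b36',58,(0,150,80),(6,255,255),(469,-293),45)
capc(p,c,'knob z30',30,(88,100,60),(100,255,255),(690,-190),60)
# scale ring right extreme: wrist (330,10)?, top (319,90); corner wrist (343,50)/top (319,122)
def tri(a,b):
    d1=ray(c,[a])[0];d2=ray(ct,[b])[0];A=np.c_[d1,-d2];e1=np.array(c['eye']);e2=np.array(ct['eye'])
    k=np.linalg.lstsq(A,e2-e1,rcond=None)[0];print(((e1+k[0]*d1+e2+k[1]*d2)/2).round(0))
tri((190,120),(267,125));tri((253,118),(284,128))
go(669,-171,46)
E
```

```text
vial guesspx (np.int64(237), np.int64(147)) blob [234.2 154.8] [217 137  35  36 937] [[ 665.3 -166.8   58. ]]
b48 guesspx (np.int64(311), np.int64(292)) blob [313.9 288.6] [ 293  263   45   51 1827] [[ 552.7 -184.2   74. ]]
b36 guesspx (np.int64(469), np.int64(318)) blob [466.1 316.6] [ 446  297   42   40 1201] [[ 471.8 -290.8   58. ]]
knob z30 guesspx (np.int64(253), np.int64(108)) blob [253.2 119.8] [236 106  33  28 546] [[ 682.6 -186.6   30. ]]
[ 698. -143.   23.]
[ 684. -188.   35.]
shift [ 43.3 -33.  148.1] turn 0
```

>>> {"fn": "step_arm", "kwargs": {
  "rows": [
    [[40,-36,74],0],
    [[40,-36,74],0],
    [[40,-36,74],0],
    [[40,-36,74],0]
  ],
  "fingers": 0.6
}}

```text
time: 2.0
tool_pos: [665.9, -168.3, 119.7]
tcp_rot: [180.0, 0.2, -22.1]
ft_force: [0.2, -0.2, 0.4]
finger_gap: 50.9
grip_force: 0.0
```

```bash
python3 - <<'E'
from h import *
c=get_calibration('wrist');p=snapshot('wrist');s=r.sense();print(s['time'],s['tool_pos'],s['finger_gap'])
cv2.imwrite('pics/w2.png',p)
capc(p,c,'vial',62,(70,100,20),(88,255,200),(667,-169),60)
go(667,-168,44)
E
```

```text
2.05 [ 666.90890354 -168.77506447  121.96952011] 51.38406850448832
vial guesspx (np.int64(284), np.int64(241)) blob [277.9 240.1] [ 257  214   43   52 1752] [[ 669.  -166.2   62. ]]
shift [-0.2 -0.8 78. ] turn 0
```

View pics/w2.png

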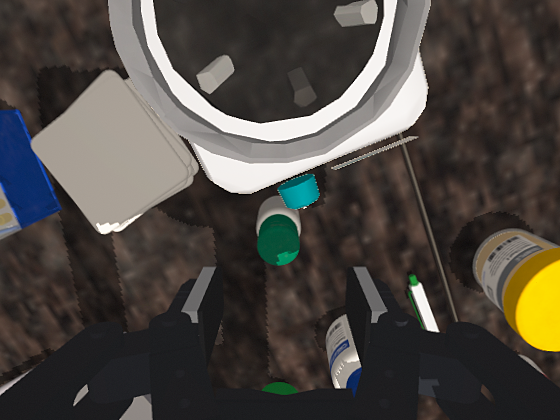

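The wrist view shows the cap top disc centred at about (278,245), between the fingers. I'll descend with a small correction and grip.

>>> {"fn": "step_arm", "kwargs": {
  "rows": [
    [[-1,-2,30],0],
    [[-1,-2,55],0],
    [[-1,-2,70],0],
    [[-1,-2,76],0],
    [[-1,-2,76],0],
    [[-1,-2,76],0]
  ]
}}

```text
time: 2.65
tool_pos: [668.2, -165.6, 46.9]
tcp_rot: [-180.0, -0.2, -22.0]
ft_force: [-0.3, -0.5, 0.0]
finger_gap: 51.4
grip_force: 0.0
```

>>> {"fn": "step_arm", "kwargs": {
  "rows": [
    [[0,0,0],0],
    [[0,0,0],0],
    [[0,0,0],0],
    [[0,0,0],0],
    [[0,0,0],0],
    [[0,0,0],0]
  ],
  "fingers": 0,
  "squeeze": 40
}}

```text
time: 3.25
tool_pos: [668.2, -165.3, 46.3]
tcp_rot: [-180.0, -0.1, -22.0]
ft_force: [0.5, -0.5, 5.7]
finger_gap: 22.9
grip_force: 39.1
```

```bash
python3 - <<'E'
from h import *
go(440,55,230,9)
E
```

```text
shift [-294.1 -118.8 -183.7] turn -31.0
```

>>> {"fn": "step_arm", "kwargs": {
  "rows": [
    [[0,0,-40],0],
    [[0,0,-85],0],
    [[-20,-10,-130],0],
    [[-294,-119,-184],-31],
    [[-294,-119,-184],-31],
    [[-294,-119,-184],-31],
    [[-294,-119,-184],-31],
    [[-294,-119,-184],-31],
    [[-294,-119,-184],-31],
    [[-294,-119,-184],-31],
    [[-294,-119,-184],-31],
    [[-294,-119,-184],-31]
  ]
}}

```text
time: 4.45
tool_pos: [439.6, 55.1, 228.8]
tcp_rot: [180.0, -0.0, 9.0]
ft_force: [-0.6, -1.2, -0.0]
finger_gap: 22.6
grip_force: 39.2
```

>>> {"fn": "step_arm", "kwargs": {
  "rows": [
    [[0,0,0],0],
    [[0,0,0],0],
    [[0,0,0],0]
  ]
}}

```text
time: 4.75
tool_pos: [439.4, 54.9, 228.4]
tcp_rot: [-180.0, 0.1, 8.9]
ft_force: [0.2, -1.1, -0.3]
finger_gap: 22.6
grip_force: 39.2
```

```bash
python3 - <<'E'
from h import *
c=get_calibration('wrist');p=snapshot('wrist');s=r.sense();print(s['time'],s['tool_pos'],s['tcp_rot'],s['finger_gap'])
np.save('tray.npy',c,allow_pickle=True)
print(proj(c,[[543,114,48],[559.5,28,48],[456.5,100,48],[470,14,48]]))
cv2.imwrite('pics/w3.png',p)
E
```

```text
4.8 [439.35859634  55.02522582 228.45625821] [-1.79993455e+02  5.02860565e-02  8.95322379e+00] 22.70881309911955
[[229.73959507  53.87986357]
 [341.692753    50.00253134]
 [234.0073489  165.0890693 ]
 [337.28895978 165.18631395]]
```

View pics/w3.png

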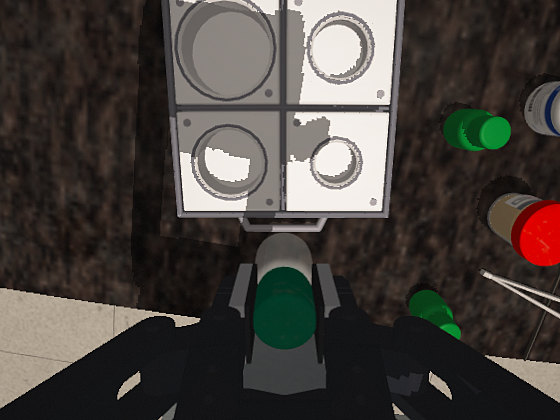

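The tray view gives rim centres at about (336,162) for well 28, (229,161) for 48, (225,50) for 62 and (338,47) for 36. The vial hangs upright between the fingers, with its cap disc centred at about (285,316).

```bash
python3 - <<'E'
from h import *
c=np.load('tray.npy',allow_pickle=True).item()
P=plane(c,[(225.5,50),(338.5,47.5),(229.5,161.5),(336,162)],48)[:,:2];m=P.mean(0)
dx=(P[0]+P[1]-P[2]-P[3])/4; dy=(P[0]+P[2]-P[1]-P[3])/4
th=np.degrees(np.arctan2(dx[1]-dy[0],dx[0]+dy[1]));u=45*np.array([np.cos(np.radians(th)),np.sin(np.radians(th))]);v=np.array([-u[1],u[0]])
print(P.round(1),m,th); W={'62':m+u+v,'36':m+u-v,'48':m-u+v,'28':m-u-v}
print({k:x.round(1) for k,x in W.items()}, plane(get_calibration('top'),[(180.4,198.8)],48),plane(c,[(283,107)],48))
print('cap',plane(c,[(285,316)],244.5))
go(*W['28'],110,th)
E
```

```text
[[545.3 117.6]
 [560.9  30.8]
 [458.9 104.1]
 [472.5  15.6]] [509.40748241  67.03800733] 9.37868322907669
{'62': array([546.5, 118.8]), '36': array([561.1,  30. ]), '48': array([457.7, 104.1]), '28': array([472.3,  15.3])} [[507.18846865  65.76326509  48.        ]] [[509.56945916  66.54932649  48.        ]]
cap [[440.38759793  54.54852517 244.5       ]]
shift [ 26.4  44.4 118.5] turn -0.4
```

>>> {"fn": "step_arm", "kwargs": {
  "rows": [
    [[25,44,0],0],
    [[25,44,40],0],
    [[25,44,80],0],
    [[25,44,110],0],
    [[25,44,122],0],
    [[25,44,122],0],
    [[25,44,122],0]
  ]
}}

```text
time: 5.5
tool_pos: [471.7, 15.8, 108.2]
tcp_rot: [180.0, -0.1, 9.0]
ft_force: [0.8, 0.0, -0.2]
finger_gap: 22.6
grip_force: 39.2
```

```bash
python3 - <<'E'
from h import *
c=get_calibration('wrist');p=snapshot('wrist');s=r.sense();print(s['time'],s['tool_pos'],s['tcp_rot'],s['ft_force'])
cv2.imwrite('pics/w4.png',p)
E
```

```text
5.55 [472.26293733  15.85024897 108.89982785] [ 1.79960946e+02 -1.70437246e-01  9.01022854e+00] [ 0.37488083  0.67750058 -0.1022715 ]
```

View pics/w4.png

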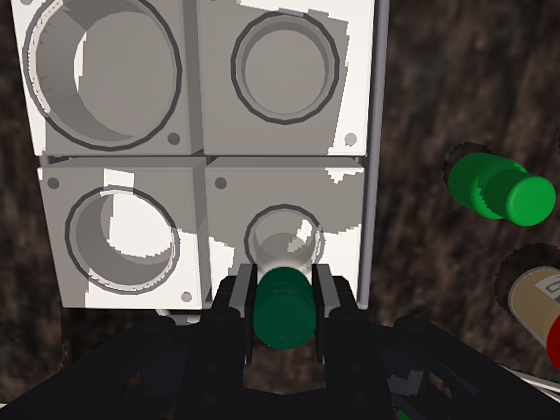

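Rim 28 is centred at about (284.5,244) and the vial sits above it. I'll check the offset numerically.

```bash
python3 - <<'E'
from h import *
c=get_calibration('wrist');s=r.sense()
print(plane(c,[(284.5,244)],48),plane(c,[(285,316)],124.5),s['tool_pos'])
# others here: 36 rim centre, 48 rim centre, seam cross
print(plane(c,[(285,69),(123,239),(205,158)],48).round(1))
E
```

```text
[[471.27720269  15.13561815  48.        ]] [[472.87696152  15.41409962 124.5       ]] [472.26293733  15.85024897 108.89982785]
[[561.   29.2  48. ]
 [460.  104.2  48. ]
 [511.7  63.3  48. ]]
```

>>> {"fn": "step_arm", "kwargs": {
  "rows": [
    [[-1,0,10],0],
    [[-1,0,20],0],
    [[-1,0,26],0],
    [[-1,0,31],0],
    [[-1,0,33],0],
    [[-1,0,33],0],
    [[-1,0,33],0]
  ]
}}

```text
time: 6.25
tool_pos: [470.1, 15.8, 74.3]
tcp_rot: [180.0, -0.0, 9.0]
ft_force: [-1.1, 1.1, 4.6]
finger_gap: 22.8
grip_force: 40.0
```

>>> {"fn": "step_arm", "kwargs": {
  "rows": [
    [[0,0,0],0],
    [[0,0,0],0],
    [[0,0,0],0],
    [[0,0,-15],0],
    [[0,0,-45],0],
    [[0,0,-90],0],
    [[0,0,-120],0],
    [[0,0,-120],0]
  ],
  "fingers": 0.55
}}

```text
time: 7.05
tool_pos: [472.8, 15.5, 199.3]
tcp_rot: [179.9, -0.5, 9.0]
ft_force: [0.1, 0.5, 0.9]
finger_gap: 46.9
grip_force: 0.0
```

```bash
python3 - <<'E'
from h import *
p=snapshot('wrist');cv2.imwrite('pics/w5.png',p);c=get_calibration('wrist');s=r.sense();print(s['time'],s['tool_pos'],s['finger_gap'])
capc(p,c,'vial',90,(70,100,20),(88,255,200),(471,15),60)
go(455,-285,160,20)
E
```

```text
7.1 [471.4912107   15.63147604 196.48632717] 46.93978551634031
vial guesspx (np.int64(284), np.int64(219)) blob [282.  219.2] [ 266  200   33   39 1006] [[471.   16.5  90. ]]
shift [-63.3 294.3  36.5] turn -11.0
```

>>> {"fn": "step_arm", "kwargs": {
  "rows": [
    [[-63,294,36],0],
    [[-63,294,36],0],
    [[-63,294,36],0],
    [[-63,294,36],0],
    [[-63,294,36],0],
    [[-63,294,36],0],
    [[-63,294,36],0],
    [[-63,294,36],0],
    [[-63,294,36],0],
    [[-63,294,36],0]
  ]
}}

```text
time: 8.1
tool_pos: [453.7, -283.0, 157.4]
tcp_rot: [-180.0, 0.0, 9.1]
ft_force: [0.2, -0.4, -0.1]
finger_gap: 47.0
grip_force: 0.0
```

```bash
python3 - <<'E'
from h import *
p=snapshot('wrist');cv2.imwrite('pics/w6.png',p);c=get_calibration('wrist');s=r.sense();print(s['time'],s['tool_pos'],s['finger_gap'])
capc(p,c,'b36',62,(0,150,60),(8,255,255),(471,-291),60)
go(471,-291,45)
E
```

```text
8.15 [ 453.85423563 -283.11976208  157.72279448] 46.84243194442468
b36 guesspx (np.int64(300), np.int64(199)) blob [299.4 201.1] [ 280  178   41   46 1514] [[ 469.6 -290.7   62. ]]
shift [ 15.7  10.5 112.7] turn 0
```

View pics/w6.png

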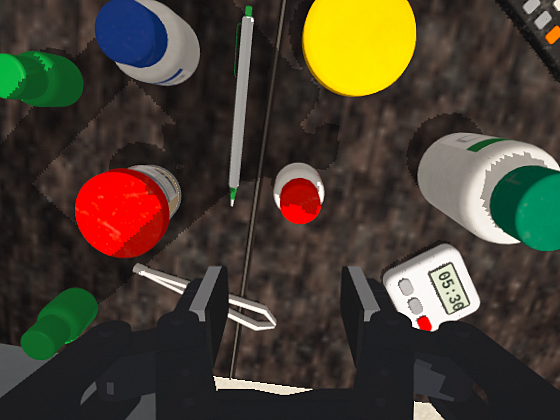

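The red-capped white bottle_36 is at (300,203), with clear space around it.

>>> {"fn": "step_arm", "kwargs": {
  "rows": [
    [[13,10,0],0],
    [[13,10,40],0],
    [[13,10,80],0],
    [[13,10,104],0],
    [[13,10,112],0],
    [[13,10,112],0],
    [[13,10,112],0]
  ]
}}

```text
time: 8.85
tool_pos: [469.2, -292.7, 47.6]
tcp_rot: [179.9, -0.1, 9.0]
ft_force: [0.4, -0.4, -0.9]
finger_gap: 47.2
grip_force: 0.0
```

>>> {"fn": "step_arm", "kwargs": {
  "rows": [
    [[0,0,0],0],
    [[0,0,0],0],
    [[0,0,0],0],
    [[0,0,0],0],
    [[0,0,0],0],
    [[0,0,0],0]
  ],
  "fingers": 0
}}

```text
time: 9.45
tool_pos: [469.3, -293.2, 47.9]
tcp_rot: [179.9, -0.1, 9.0]
ft_force: [-0.7, 0.6, 5.9]
finger_gap: 25.6
grip_force: 39.0
```

>>> {"fn": "step_arm", "kwargs": {
  "rows": [
    [[0,0,-40],0],
    [[0,0,-90],0],
    [[0,0,-130],0],
    [[0,0,-130],0]
  ]
}}

```text
time: 9.85
tool_pos: [471.5, -295.1, 184.4]
tcp_rot: [179.4, -0.5, 9.0]
ft_force: [1.0, -1.3, -1.4]
finger_gap: 25.5
grip_force: 39.6
```

```bash
python3 - <<'E'
from h import *
p=snapshot('wrist');cv2.imwrite('pics/w7.png',p);c=get_calibration('wrist');s=r.sense();print(s['time'],s['tool_pos'],s['finger_gap'],s['grip_force'])
capc(p,c,'b36',s['tool_pos'][2]+16,(0,150,30),(8,255,255),s['tool_pos'][:2],60)
go(560.5,29.5,175)
E
```

```text
9.9 [ 470.23880101 -294.10842239  180.79341316] 25.491222727643073 39.58581841463456
b36 guesspx (np.int64(283), np.int64(317)) blob [283.9 307.2] [ 249  263   71   87 5062] [[ 474.4 -293.5  196.8]]
shift [ 139.8 -305.5    5.8] turn 0
```

>>> {"fn": "step_arm", "kwargs": {
  "rows": [
    [[140,-305,5],0],
    [[140,-305,5],0],
    [[140,-305,5],0],
    [[140,-305,5],0],
    [[140,-305,5],0],
    [[140,-305,5],0],
    [[140,-305,5],0],
    [[140,-305,5],0],
    [[140,-305,40],0],
    [[140,-305,70],0],
    [[140,-305,70],0],
    [[140,-305,70],0]
  ]
}}

```text
time: 11.1
tool_pos: [557.4, 30.4, 104.9]
tcp_rot: [-180.0, 0.2, 9.0]
ft_force: [-0.9, -0.2, -0.0]
finger_gap: 25.3
grip_force: 39.7
```

```bash
python3 - <<'E'
from h import *
p=snapshot('wrist');cv2.imwrite('pics/w8.png',p);c=get_calibration('wrist');s=r.sense();print(s['time'],s['tool_pos'],s['tcp_rot'],s['finger_gap'],s['grip_force'])
print(proj(c,[[561,29.6,48]]))
go(560.5,29.6,74)
E
```

```text
11.15 [558.68793011  30.35928198 106.51914105] [ 1.79992973e+02 -5.73034330e-03  8.97618921e+00] 25.51708670005048 39.74119533188059
[[285.67962452 239.68735265]]
shift [ 1.7  1.  32.5] turn 0
```

View pics/w8.png

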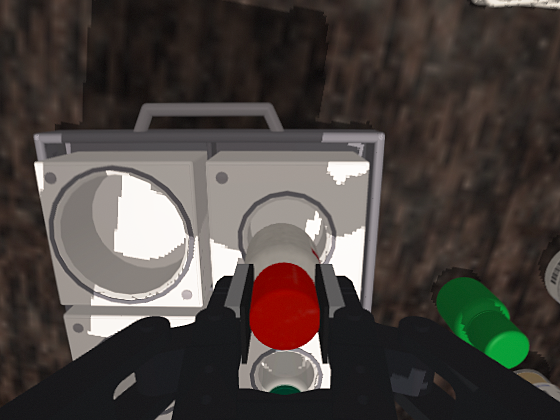

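The well 36 rim is centred at about (287,240), which matches the prediction. The bottle is above it, so I'll lower it.

>>> {"fn": "step_arm", "kwargs": {
  "rows": [
    [[1.5,1.5,8],0],
    [[1.5,1.5,18],0],
    [[1.5,1.5,26],0],
    [[1.5,1.5,30],0],
    [[1.5,1.5,32],0],
    [[1.5,1.5,32],0],
    [[1.5,1.5,32],0]
  ]
}}

```text
time: 11.85
tool_pos: [560.4, 29.6, 74.1]
tcp_rot: [-180.0, -0.0, 9.0]
ft_force: [-0.9, -0.1, 1.7]
finger_gap: 25.4
grip_force: 39.9
```

>>> {"fn": "step_arm", "kwargs": {
  "rows": [
    [[0,0,0.5],0],
    [[0,0,0.5],0],
    [[0,0,0.5],0]
  ]
}}

```text
time: 12.15
tool_pos: [560.6, 29.7, 74.1]
tcp_rot: [180.0, -0.1, 9.0]
ft_force: [-2.3, 0.6, 5.4]
finger_gap: 25.5
grip_force: 40.4
```

>>> {"fn": "step_arm", "kwargs": {
  "rows": [
    [[0,0,0],0],
    [[0,0,0],0],
    [[0,0,0],0],
    [[0,0,-15],0],
    [[0,0,-45],0],
    [[0,0,-90],0],
    [[0,0,-110],0],
    [[0,0,-110],0]
  ],
  "fingers": 0.6
}}

```text
time: 12.95
tool_pos: [563.1, 29.5, 189.4]
tcp_rot: [179.9, -0.5, 9.0]
ft_force: [0.5, 0.2, 0.3]
finger_gap: 51.2
grip_force: 0.0
```

```bash
python3 - <<'E'
from h import *
p=snapshot('wrist');cv2.imwrite('pics/w9.png',p);c=get_calibration('wrist');s=r.sense();print(s['time'],s['tool_pos'],s['finger_gap'])
capc(p,c,'b36',88,(0,150,30),(8,255,255),(561,30),60)
go(535,-180,180)
E
```

```text
13.0 [561.88228027  29.52158123 186.72098347] 51.47820565778385
b36 guesspx (np.int64(282), np.int64(223)) blob [279.5 223.2] [ 260  201   39   44 1372] [[560.8  31.9  88. ]]
shift [-59.3 202.7   6.7] turn 0
```

>>> {"fn": "step_arm", "kwargs": {
  "rows": [
    [[-59,203,6],0],
    [[-59,203,6],0],
    [[-59,203,6],0],
    [[-59,203,6],0],
    [[-59,203,6],0],
    [[-59,203,6],0],
    [[-59,203,6],0],
    [[-59,203,6],0]
  ]
}}

```text
time: 13.8
tool_pos: [533.8, -178.5, 176.9]
tcp_rot: [-180.0, 0.0, 9.1]
ft_force: [-0.2, 0.1, -0.3]
finger_gap: 51.1
grip_force: 0.0
```

```bash
python3 - <<'E'
from h import *
p=snapshot('wrist');cv2.imwrite('pics/w10.png',p);c=get_calibration('wrist');s=r.sense();print(s['time'],s['tool_pos'],s['finger_gap'])
capc(p,c,'b48',78,(105,120,40),(125,255,255),(551,-183),60)
go(551,-183,62)
E
```

```text
13.85 [ 533.95239834 -178.42920484  177.08812597] 51.15751374940845
b48 guesspx (np.int64(295), np.int64(197)) blob [293.2 194.7] [ 269  167   50   55 2165] [[ 552.3 -181.6   78. ]]
shift [ 16.1   7.2 115.1] turn 0
```

View pics/w10.png

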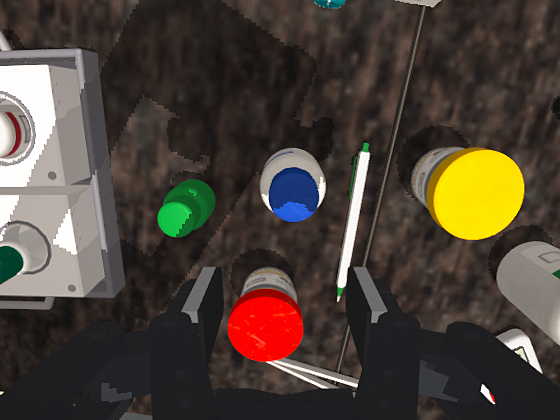

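The blue-capped bottle_48 is at (294,197) and the fingers have free space on both sides.

>>> {"fn": "step_arm", "kwargs": {
  "rows": [
    [[16,6,20],0],
    [[16,6,60],0],
    [[16,6,95],0],
    [[16,6,110],0],
    [[16,6,115],0],
    [[16,6,115],0],
    [[16,6,115],0]
  ]
}}

```text
time: 14.55
tool_pos: [552.0, -183.9, 64.5]
tcp_rot: [179.9, -0.2, 9.0]
ft_force: [0.2, -0.1, 0.3]
finger_gap: 51.0
grip_force: 0.0
```

>>> {"fn": "step_arm", "kwargs": {
  "rows": [
    [[0,0,0],0],
    [[0,0,0],0],
    [[0,0,0],0],
    [[0,0,0],0],
    [[0,0,0],0],
    [[0,0,0],0]
  ],
  "fingers": 0,
  "squeeze": 50
}}

```text
time: 15.15
tool_pos: [552.4, -184.0, 65.2]
tcp_rot: [179.9, -0.2, 9.0]
ft_force: [-0.9, 2.6, 7.5]
finger_gap: 32.4
grip_force: 46.4
```

>>> {"fn": "step_arm", "kwargs": {
  "rows": [
    [[0,0,-40],0],
    [[0,0,-90],0],
    [[0,0,-135],0],
    [[0,0,-135],0]
  ]
}}

```text
time: 15.55
tool_pos: [554.9, -185.6, 207.5]
tcp_rot: [179.5, -0.7, 9.0]
ft_force: [1.0, -0.0, -0.7]
finger_gap: 31.8
grip_force: 53.4
```

```bash
python3 - <<'E'
from h import *
p=snapshot('wrist');cv2.imwrite('pics/w11.png',p);c=get_calibration('wrist');s=r.sense();print(s['time'],s['tool_pos'],s['finger_gap'],s['grip_force'])
capc(p,c,'b48',s['tool_pos'][2]+15,(105,120,30),(125,255,255),s['tool_pos'][:2],70)
go(458,104,190)
E
```

```text
15.6 [ 553.43293767 -184.96479138  203.59788482] 31.890628301209574 53.35340129211545
b48 guesspx (np.int64(283), np.int64(316)) blob [284.6 302.2] [ 241  251   88  101 7069] [[ 559.  -184.4  218.6]]
shift [ -49.1 -300.3   13.6] turn 0
```

>>> {"fn": "step_arm", "kwargs": {
  "rows": [
    [[-50,-300,5],0],
    [[-50,-300,5],0],
    [[-50,-300,5],0],
    [[-50,-300,5],0],
    [[-50,-300,5],0],
    [[-50,-300,5],0],
    [[-50,-300,5],0],
    [[-50,-300,5],0],
    [[-50,-300,45],0],
    [[-50,-300,80],0],
    [[-50,-300,80],0],
    [[-50,-300,80],0]
  ]
}}

```text
time: 16.8
tool_pos: [453.8, 103.6, 117.1]
tcp_rot: [180.0, 0.1, 8.9]
ft_force: [-0.3, 0.9, -0.6]
finger_gap: 31.9
grip_force: 55.5
```

```bash
python3 - <<'E'
from h import *
p=snapshot('wrist');cv2.imwrite('pics/w12.png',p);c=get_calibration('wrist');s=r.sense();print(s['time'],s['tool_pos'],s['tcp_rot'],s['finger_gap'],s['grip_force'])
print(proj(c,[[458.5,104,48],[458.5,104+27.5,48],[458.5,104-27.5,48],[486,104,48]]))
go(456.5,104,81)
E
```

```text
16.85 [454.58672264 103.82887015 118.20432457] [1.79975202e+02 1.76141350e-02 8.91913059e+00] 31.759077326875175 55.52538765594363
[[284.33850877 229.79064455]
 [236.66042684 222.67481716]
 [331.45347293 236.79847213]
 [292.1034851  183.14478901]]
shift [ 1.9  0.1 37.2] turn 0
```

View pics/w12.png

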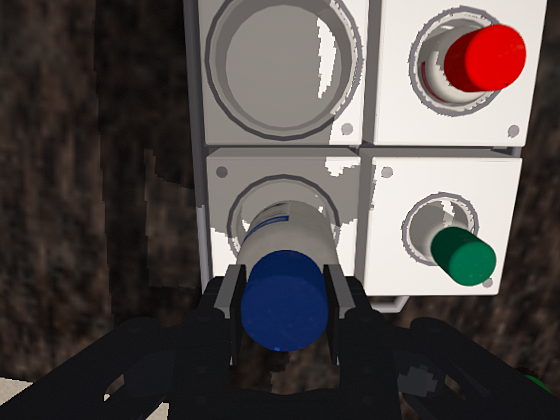

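Vial and bottle_36 are seated in the picture. The bottle_48's far bottom edge is at about (285,201) inside the well 48 rim (top edge at y≈178, centre x≈284).

```bash
python3 - <<'E'
from h import *
c=get_calibration('wrist');s=r.sense()
d=np.array([np.cos(np.radians(8.9)),np.sin(np.radians(8.9))])
print('bottle',plane(c,[(285,201)],53)[0,:2]-24*d,'well',plane(c,[(284.5,180)],48)[0,:2]-27.5*d, 'w(chamfer29)',plane(c,[(284.5,176)],48)[0,:2]-29*d,s['tool_pos'])
E
```

```text
bottle [452.89006938 102.78826237] well [459.91906898 104.16750284] w(chamfer29) [460.63997469 104.28337385] [454.58672264 103.82887015 118.20432457]
```

>>> {"fn": "step_arm", "kwargs": {
  "rows": [
    [[3,0,6],0],
    [[3,0,12],0],
    [[3,0,20],0],
    [[3,0,28],0],
    [[3,0,34],0],
    [[3,0,37],0],
    [[3,0,37],0],
    [[3,0,37],0]
  ]
}}

```text
time: 17.65
tool_pos: [458.1, 105.5, 81.9]
tcp_rot: [180.0, -0.1, 9.0]
ft_force: [-4.0, -1.4, 13.9]
finger_gap: 31.7
grip_force: 57.4
```

>>> {"fn": "step_arm", "kwargs": {
  "rows": [
    [[0,0,0],0],
    [[0,0,0],0],
    [[0,0,0],0],
    [[0,0,-15],0],
    [[0,0,-45],0],
    [[0,0,-90],0],
    [[0,0,-125],0],
    [[0,0,-125],0]
  ],
  "fingers": 0.72
}}

```text
time: 18.45
tool_pos: [460.3, 105.8, 211.3]
tcp_rot: [180.0, -0.5, 9.0]
ft_force: [0.8, 0.1, 0.5]
finger_gap: 61.8
grip_force: 0.0
```

```bash
python3 - <<'E'
from h import *
p=snapshot('wrist');cv2.imwrite('pics/w13.png',p);c=get_calibration('wrist');s=r.sense();print(s['time'],s['tool_pos'],s['finger_gap'])
capc(p,c,'b48',94,(105,120,30),(125,255,255),(458,104),60)
go(480,-412,230)
E
```

```text
18.5 [458.97870886 105.62713384 208.31157535] 61.523586943319245
b48 guesspx (np.int64(285), np.int64(217)) blob [288.7 215.1] [ 267  190   45   50 1805] [[459.9 102.2  94. ]]
shift [-60.3 514.5 -21.7] turn 0
```

>>> {"fn": "step_arm", "kwargs": {
  "rows": [
    [[-60,514,-22],0],
    [[-60,514,-22],0],
    [[-60,514,-22],0],
    [[-60,514,-22],0],
    [[-60,514,-22],0],
    [[-60,514,-22],0],
    [[-60,514,-22],0],
    [[-60,514,-22],0],
    [[-60,514,-22],0],
    [[-60,514,-22],0],
    [[-60,514,-22],0],
    [[-60,514,-22],0]
  ]
}}

```text
time: 19.7
tool_pos: [476.9, -413.9, 224.6]
tcp_rot: [-179.9, 0.1, 8.8]
ft_force: [0.1, -0.7, -0.2]
finger_gap: 61.7
grip_force: 0.0
```

>>> {"fn": "step_arm", "kwargs": {
  "rows": [
    [[0,0,0],0],
    [[0,0,0],0],
    [[0,0,0],0]
  ]
}}

```text
time: 20.0
tool_pos: [478.5, -410.3, 227.1]
tcp_rot: [-180.0, 0.0, 9.1]
ft_force: [-0.8, 0.5, 0.7]
finger_gap: 61.7
grip_force: 0.0
```

```bash
python3 - <<'E'
from h import *
p=snapshot('wrist');cv2.imwrite('pics/w14.png',p);c=get_calibration('wrist');s=r.sense();print(s['time'],s['tool_pos'],s['finger_gap'])
capc(p,c,'b62',118,(60,90,20),(90,255,255),(495,-412),70)
go(496,-412,104)
E
```

```text
20.05 [ 478.60909472 -410.49553073  227.34306202] 61.355652074978664
b62 guesspx (np.int64(289), np.int64(193)) blob [290.9 187.8] [ 262  156   59   64 2969] [[ 499.1 -412.   118. ]]
shift [ 16.9   4.2 123.3] turn 0
```

View pics/w14.png

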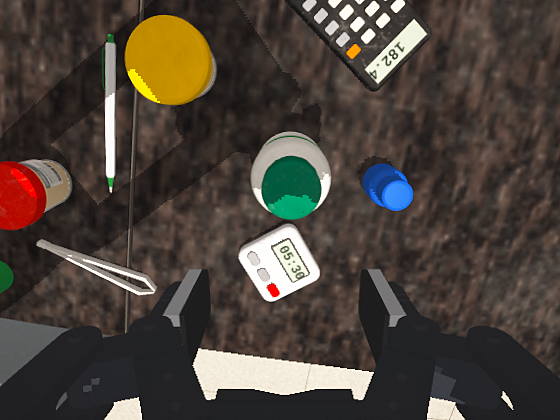

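The green cap's disc is at (291,190). The blue look-alike at (393,190) is lower than the fingers will go.

>>> {"fn": "step_arm", "kwargs": {
  "rows": [
    [[19,5,20],0],
    [[19,5,60],0],
    [[19,5,100],0],
    [[19,5,116],0],
    [[19,5,122],0],
    [[19,5,122],0],
    [[19,5,122],0]
  ]
}}

```text
time: 20.75
tool_pos: [499.0, -414.7, 108.0]
tcp_rot: [179.8, -0.1, 9.0]
ft_force: [0.6, -0.5, -0.7]
finger_gap: 61.5
grip_force: 0.0
```

>>> {"fn": "step_arm", "kwargs": {
  "rows": [
    [[0,0,0],0],
    [[0,0,0],0],
    [[0,0,0],0],
    [[0,0,0],0],
    [[0,0,0],0],
    [[0,0,0],0]
  ],
  "fingers": 0,
  "squeeze": 80
}}

```text
time: 21.35
tool_pos: [499.0, -414.6, 108.2]
tcp_rot: [179.8, -0.1, 9.0]
ft_force: [-1.0, 1.8, 7.6]
finger_gap: 39.4
grip_force: 79.5
```

>>> {"fn": "step_arm", "kwargs": {
  "rows": [
    [[0,0,-25],0],
    [[0,0,-65],0],
    [[0,0,-110],0],
    [[0,0,-145],0],
    [[0,0,-145],0],
    [[0,0,-145],0]
  ]
}}

```text
time: 21.95
tool_pos: [498.1, -414.0, 251.0]
tcp_rot: [179.9, -0.1, 9.0]
ft_force: [0.2, 1.0, -6.0]
finger_gap: 38.7
grip_force: 81.4
```

```bash
python3 - <<'E'
from h import *
s=r.sense();print(s['time'],s['tool_pos'],s['finger_gap'],s['grip_force'])
go(546,118.5,248)
E
```

```text
21.95 [ 498.07645571 -413.9517131   251.01953449] 38.721890686969374 81.35430018272018
shift [ 130.6 -518.4    3. ] turn 0
```

>>> {"fn": "step_arm", "kwargs": {
  "rows": [
    [[5,-20,0],0],
    [[14,-55,0],0],
    [[25,-98,0],0],
    [[36,-142,0],0],
    [[47,-186,0],0],
    [[58,-230,0],0],
    [[69,-275,0],0],
    [[80,-320,0],0],
    [[91,-365,0],0],
    [[102,-408,0],0],
    [[113,-450,0],0],
    [[122,-484,0],0]
  ]
}}

```text
time: 23.15
tool_pos: [540.8, 85.8, 246.9]
tcp_rot: [-179.9, 0.3, 9.1]
ft_force: [1.0, 0.1, -3.9]
finger_gap: 38.4
grip_force: 81.4
```

>>> {"fn": "step_arm", "kwargs": {
  "rows": [
    [[4,-18,0],0],
    [[8,-32,0],0],
    [[8,-34,30],0],
    [[8,-34,60],0],
    [[8,-34,75],0],
    [[8,-34,80],0],
    [[8,-34,80],0],
    [[8,-34,80],0]
  ]
}}

```text
time: 23.95
tool_pos: [546.1, 118.1, 171.7]
tcp_rot: [180.0, -0.1, 9.0]
ft_force: [-0.7, -0.1, -3.1]
finger_gap: 38.4
grip_force: 81.6
```

```bash
python3 - <<'E'
from h import *
p=snapshot('wrist');cv2.imwrite('pics/w15.png',p);c=get_calibration('wrist');s=r.sense();print(s['time'],s['tool_pos'],s['tcp_rot'],s['finger_gap'],s['grip_force'])
d=np.array([np.cos(np.radians(9)),np.sin(np.radians(9))]);n=np.array([-d[1],d[0]]);W=np.array([546,118.5])
print(proj(c,[[*W,48],[*(W+35*d),48],[*(W+35*n),48],[*(W-35*n),48]]).round(0))
B=s['tool_pos'][:2];z=s['tool_pos'][2]-108
print('bottle bottom',proj(c,[[*(B+31*d),z],[*(B+31*n),z],[*(B-31*n),z]]).round(0))
go(*W,118)
E
```

```text
24.0 [546.28276119 118.1987228  172.09407218] [ 1.79993881e+02 -1.56427475e-01  8.97948416e+00] 38.50900198549267 81.58860755735077
[[283. 212.]
 [283. 163.]
 [234. 212.]
 [332. 212.]]
bottle bottom [[284. 172.]
 [238. 218.]
 [330. 218.]]
shift [-0.2 -0.3 54.1] turn 0
```

View pics/w15.png

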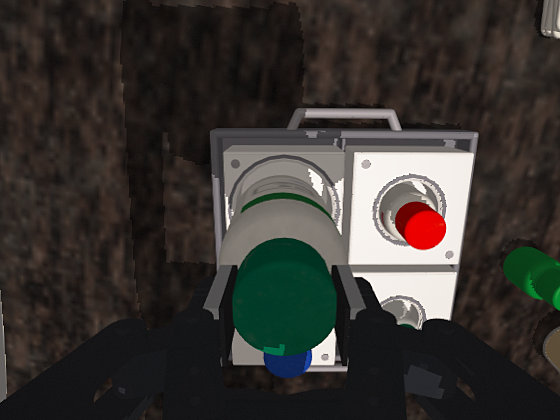

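The rim of well 62 is centred at about (285,212) and the bottle is centred over it, perhaps 1–2 mm short in tool x. I'll lower it slowly.

>>> {"fn": "step_arm", "kwargs": {
  "rows": [
    [[1,0,8],0],
    [[1,0,16],0],
    [[1,0,24],0],
    [[1,0,32],0],
    [[1,0,38],0],
    [[1,0,44],0],
    [[1,0,49],0],
    [[1,0,52],0],
    [[1,0,52],0],
    [[1,0,52],0]
  ]
}}

```text
time: 25.0
tool_pos: [546.3, 118.5, 118.5]
tcp_rot: [180.0, -0.0, 9.0]
ft_force: [-0.4, -0.4, -4.0]
finger_gap: 38.5
grip_force: 81.6
```

Free descent so far, no contact yet. A little further.

>>> {"fn": "step_arm", "kwargs": {
  "rows": [
    [[0,0,0.5],0],
    [[0,0,1],0],
    [[0,0,1.5],0],
    [[0,0,1.5],0],
    [[0,0,1.5],0]
  ]
}}

```text
time: 25.5
tool_pos: [547.0, 118.6, 118.3]
tcp_rot: [180.0, -0.1, 9.0]
ft_force: [-2.7, -0.1, 6.4]
finger_gap: 38.9
grip_force: 83.0
```

>>> {"fn": "step_arm", "kwargs": {
  "rows": [
    [[0,0,0],0],
    [[0,0,0],0],
    [[0,0,0],0],
    [[0,0,-15],0],
    [[0,0,-45],0],
    [[0,0,-90],0],
    [[0,0,-120],0],
    [[-70,60,-120],0],
    [[-120,100,-120],0],
    [[-150,120,-120],0],
    [[-150,120,-120],0],
    [[-150,120,-120],0]
  ],
  "fingers": 0.75
}}

```text
time: 26.7
tool_pos: [414.5, -26.2, 237.9]
tcp_rot: [179.9, -0.0, 8.8]
ft_force: [0.4, -0.4, 0.3]
finger_gap: 63.8
grip_force: 0.0
```

```bash
python3 - <<'E'
from h import *
p=snapshot('wrist');c=get_calibration('wrist');t=snapshot('scene');s=r.sense();print(s['time'],s['tool_pos'],s['finger_gap'])
capc(p,c,'b62',128,(60,90,20),(90,255,255),(546,118),70)
cv2.imwrite('pics/w16.png',np.hstack([cv2.resize(p,(400,300)),cv2.resize(t[110:350,150:470],(400,300))]))
E
```

```text
26.8 [416.91071326 -24.15618803 238.22702975] 63.89671926292344
b62 guesspx (np.int64(77), np.int64(-28)) blob [88.   4.7] [ 55   0  60  13 522] [[528.7 110.7 128. ]]
```

View pics/w16.png

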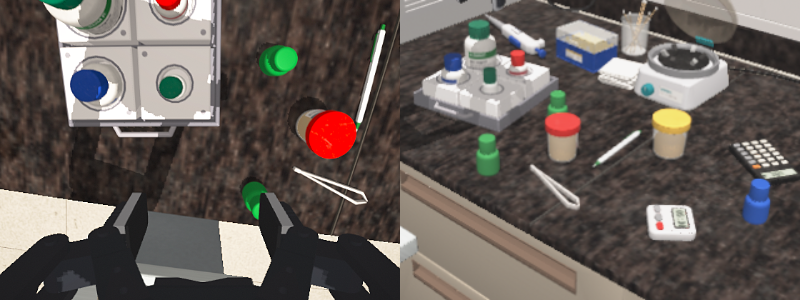

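All four bottles stand upright in their wells, and the cups are where they were. The release heights put each underside at its well floor: 28, 26, 17 and 10 mm, against 28, 26, 16 and 10 expected.

```bash
python3 -c "
from h import *
print(r.hand_in())"
```

```text
the job is handed in; nothing more can be done
None
```

All four bottles stand upright on the floors of their matching wells, both specimen cups are untouched, and the job was handed in at about 27 s of the 109 s limit.

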